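# Fasten the spice shelf to its bracket with the quarter-turn thumbscrew

## Robot

A 6-joint arm with a two-finger parallel gripper is mounted at the origin on a cart in front of the work surface, level with it; the furniture and walls round the work are solid. World frame = base frame: x ahead of the robot, y to its left, z up, the work surface at z = 0. Lengths are in m, angles in rad, forces in N, time in s.
With the tool pointing down it reaches from about 0.35 to 0.775 m from the base axis. Payload 7.3 kg.
Tool frame: the origin (TCP) lies on the centre line of the jaws, within the pads' length; the fingertips stand 17 mm ahead of it and the grasp point (between the pads) lies 2 mm behind it (robot.tcp_to_tips is the distance from the TCP to the fingertips, in m); z points along the fingers, y is the line along which they close (so a half turn about z gives the same grasp; the last joint's range is limited). The gripper opens to 92 mm and grips with 3 to 60 N. Pads are 19 mm wide; open, the fingers measure 130 mm over their backs; the gripper's body (75 mm by 190 mm) begins 47 mm behind the grasp point.
Start: joints at [1.066, 0.342, 1.524, -0, 1.275, -0.146], TCP at [0.184, 0.492, 0.244] pointing down, gripper open.
Joint ranges: [-2.53, 2.53], [-0.77, 2.02], [0.04, 2.7], [-1, 4.14], [0.28, 2.66], [-3.11, 3.11]. Speed limits (rad/s): [2.57, 2.57, 3.14, 3.14, 3.14, 3.14].

## Interface

Orientations are given as [roll, pitch, yaw] about the fixed x, y, z axes, in that order (R = Rz(yaw) Ry(pitch) Rx(roll)).
In Python, from cell import robot gives the robot as it stands. The module is installed in compiled form; this text tells all that it offers.
- The arm moves only by the tool carry_out, never from a script. Its argument "commands" is a list of rows, each a list of 3 entries, a list of its own where there are three numbers: the shift along the tool's x, y, z in m, then the turn about the tool's z in rad, then the opening, from 0 (shut) to 1 (fully open). In form: [[[dx, dy, dz], yaw, claw], ...]. A call has 1 to 20 rows; each row shifts and turns the commanded pose from where the row before left it, along the tool's axes as they then stand; what a row does not reach is not made up. A row lasts 1/8 s, in which the tool goes at most 62.5 mm and 10.7 degrees, less where a joint would pass 70% of its speed; a pose out of reach is approached as far as the arm can. A call is refused whole if a number of a shift passes 0.0625 or a number of a turn 0.188, either way. A call with a gripper value outside its range is refused whole. The fingers move at their own pace and stop on an object; "newtons" is the grip in N (left out, the last holds). Time passes only in rows, so rows that do not move let the fingers close. It gives the time, the measured TCP pose, the force, the opening and the grip force at its end, in the units of the state.
- robot.observe(): the state, without advancing time (a new reading comes with each control period).
- robot.read_camera(name): name is "scene" or "top" or "wrist"; returns a dict with "pixels" (420x560x3 uint8, red, green, blue), "fx", "fy", "cx", "cy" (pixels), "k1" (the pictures are not rectified: a ray, as slopes to the right and down, at radius r is drawn at 1 + k1 r^2 times it, then the intrinsics apply), "view" (4x4, takes a point from world to camera coordinates); the wrist camera has in their place "T_tool_cam" (4x4, takes a point from camera to tool coordinates, whose origin is the TCP and whose axes are the flange's). Camera axes: x right, y up, looking along -z (the intrinsics and any distortion apply to the point x, -y, -z); pixel columns grow to the right and rows downward; lengths in m; the calibration is good to about 2 mm. A picture is of the moment at which its call begins: read the wrist's pose just before it. There is no depth.
- robot.hand_in(): hands the job in; it is judged then, once.
Trained networks look in a picture, given as the dict that the camera call returned (one of the last four; its "shot" number tells which), for a name from the list of things; names that differ only in an ending like _2 or _b are one class to them, and where a whole thing is asked for, a point or a joint stands for the part that bears it (a point fixed in the world has none). Each returns a list of dicts, best first, with "p" (0 to 1); they miss things now and then, are a little off and sometimes report something else, mostly with a low value. They report only what shows in the picture. A call takes as long as a camera call.
- robot.find_in(picture, name): "at" ([column, row] in pixels, amid what is visible of it).
- robot.tip_of(picture, name): "at" ([column, row] in pixels: a listed point, or the origin of a listed thing).
The state is a dict: "time": time; "qpos": joint angles; "qvel": joint speeds; "joint_efforts": joint torques, N m; "tool_pos": TCP position; "tool_rot": TCP orientation; "contact_force": force on the tool from outside, world axes, zero at the start; "torque": the same for the moment, N m; "opening": finger opening in m; "grip_force": force on a finger pad.
Only numpy, scipy, OpenCV 4.12 (cv2) and the standard library are available. Lean on these libraries where they do the work, as an engineer would, in place of code of your own. Each camera call takes 0.05 s, during which the arm holds its last target. There are 200 camera calls.

## Task

Fasten the little wooden spice shelf to the steel bracket on the worktop: lay it flat on the bracket, rail up, with the keyed holes of the two parts lined up (either way round will do), put the thumbscrew from its wooden holder down through both holes until its flange sits on the shelf, then give it a quarter turn (either direction) so that it is locked with its wing square across the slot. Leave the shelf straight on the bracket, and do not disturb the things standing around.

Things in the scene. Friction and masses are not known exactly. Their poses are not given: they have to be found in the camera images.
- bracket: Steel bracket fixed to the worktop, an upside-down U: flat top 110 (x) x 80 (y) x 6 mm, its upper face 60 mm up, open beneath; legs at x = +-52 mm, feet out to x = +-76 mm. Origin on the worktop under the middle; z up. Keyed hole through the middle of the top: a 20 x 20 mm bore crossed by a slot 34 mm long (along x), 13 mm wide (y).
- bracket_hole (a point): Centre of the bracket's keyed hole, at the upper face of its top (60 mm above the worktop).
- shelf: Loose wooden shelf board, 150 (x) x 90 (y) x 8 mm, 0.28 kg, lying flat on the worktop, a rail along its +y edge upward. Origin at the middle of its underside, also the centre of its keyed through hole: same as the bracket's (20 x 20 mm bore, slot 34 mm along x by 13 mm along y). x along board, rail and slot, z up.
- shelf_rail (a point): Middle of the top edge of the shelf's rail, by which it can be held: in the shelf's frame x = 0, y = 39 mm, z = 36 mm. The rail is as long as the board, 12 mm thick (y = 33 to 45 mm), and rises 28 mm above the board's upper face.
- thumbscrew: Loose quarter-turn thumbscrew, 88 mm long, 0.12 kg, upright in the holder. Origin on its axis at the underside of its flange (44 mm diameter, 5 mm thick); z up the axis, x along wing and cross-pin. 20 mm neck above the flange; 16 mm shank below it, its end tapered. With the flange on the shelf it sits 8 mm above the bracket's top.
- thumbscrew_wing (a point): Middle of the thumbscrew's black wing, the part to hold: on the axis, 46 mm above the flange's underside. The wing is 44 mm long (thumbscrew x), 14 mm thick (y), 32 mm high (30 to 62 mm above the flange's underside).
- thumbscrew_pin (a point): Middle of the thumbscrew's round cross-pin (29 mm long along its x, 9 mm thick), 21.5 mm below the flange's underside; lowest point 26 mm below. It passes the slots only in line with them, about 2 mm play each side. With the flange on the shelf it hangs 3 mm clear below the bracket's top: free to turn, and a quarter turn locks it.
- holder: Wooden block 64 x 64 x 50 mm, fixed to the worktop, with a square 36 mm opening in its top in which the thumbscrew hangs by its flange at any turn. Origin at the middle of its underside.
- egg_timer: Bystander, to be left alone: egg-shaped kitchen timer, 64 x 64 x 60 mm. Origin under its middle.
- mug: Bystander, to be left alone: dark blue mug, 86 x 120 x 101 mm. Origin under its middle.
- flat_tin: Bystander, to be left alone: low round tin, 86 mm diameter, 40 mm high. Origin under its middle.
- spice_jar: Bystander, to be left alone: glass spice jar with a black cap, 41 mm diameter, 105 mm high. Origin under its middle.
- jam_jar: Bystander, to be left alone: glass jar with a red lid, 60 mm diameter, 86 mm high. Origin under its middle.

How it is judged:
By the outcome, as a careful person would: the job done as asked, in the order asked, and still so for the second after the job is handed in, with the robot touching nothing.
It also fails if it takes over 72 s, if anything falls off the work surface, if the arm or the gripper's body presses on something with over 40 N, if the wrist force passes 120 N, or if a joint passes its speed limit or range.

## Working session

There is one attempt and no reset: what is moved stays moved. The work goes in short steps, Python scripts to look and compute and a tool call to move; the robot and the scene stay as the last step left them, time stands still between calls to the robot, and variables do not carry over. Pictures are saved under pics/ and viewed, at most 11 in all, crops included, and the job is handed in when it is done.

Besides the shell and the picture viewer there is one more tool, called after "Request:" as name(argument=value, ...), one argument or row to a line, values as JSON. carry_out: Moves the arm, as the interface text tells. Its arguments: {"type":"object","properties":{"commands":{"type":"array"},"newtons":{"type":"number"}},"required":["commands"]}

```bash
mkdir -p pics; cat > h.py <<'E'
import numpy as np, cv2
from scipy.spatial.transform import Rotation as R
from scipy.optimize import least_squares
from cell import robot
def T_tool():
    s=robot.observe(); T=np.eye(4); T[:3,:3]=R.from_euler('xyz',s['tool_rot']).as_matrix(); T[:3,3]=s['tool_pos']; return T
def shot(name,save=None):
    T=T_tool(); p=robot.read_camera(name)
    p['c2w']=T@np.array(p['T_tool_cam']) if name=='wrist' else np.linalg.inv(np.array(p['view']))
    if save: cv2.imwrite('pics/'+save,cv2.cvtColor(p['pixels'],cv2.COLOR_RGB2BGR))
    return p
def K(p): return np.array([[p['fx'],0,p['cx']],[0,p['fy'],p['cy']],[0,0,1.]]),np.array([p['k1'],0,0,0.])
def ray(p,px):
    k,d=K(p); u=cv2.undistortPoints(np.array([[px]],float),k,d)[0,0]
    v=p['c2w'][:3,:3]@np.array([u[0],-u[1],-1]); return p['c2w'][:3,3],v/np.linalg.norm(v)
def onz(p,px,z):
    o,v=ray(p,px); return o+v*(z-o[2])/v[2]
def proj(p,X):
    X=np.atleast_2d(X); c=(X-p['c2w'][:3,3])@p['c2w'][:3,:3]; k,d=K(p)
    return cv2.projectPoints(c*[1,-1,-1],np.zeros(3),np.zeros(3),k,d)[0][:,0]
def tri(obs):
    A=np.zeros((3,3));b=np.zeros(3)
    for p,px in obs:
        o,v=ray(p,px);M=np.eye(3)-np.outer(v,v);A+=M;b+=M@o
    X=np.linalg.solve(A,b); return X,[np.round(proj(p,X)[0]-px,1) for p,px in obs]
E
cat > a.py <<'E'
from h import *
S=shot('scene','s0.png');T=shot('top','t0.png');W=shot('wrist','w0.png')
for n in 'bracket_hole shelf shelf_rail thumbscrew thumbscrew_wing thumbscrew_pin holder bracket egg_timer mug flat_tin spice_jar jam_jar'.split():
    r=[robot.tip_of(p,n)[:1] for p in (S,T,W)]
    print(n,[(np.round(q[0]['at']).tolist(),round(q[0]['p'],2)) if q else None for q in r],end=' ')
    if r[0] and r[1]: X,e=tri([(S,r[0][0]['at']),(T,r[1][0]['at'])]); print(X.round(4),e)
    else: print()
E
python3 a.py; python3 -c "
import cv2,numpy as np
cv2.imwrite('pics/st.png',np.hstack([cv2.resize(cv2.imread('pics/'+f),(400,300)) for f in ('s0.png','w0.png')]))"
```

```text
bracket_hole [([278.0, 227.0], 0.68), ([300.0, 235.0], 0.63), None] [0.4496 0.1033 0.066 ] [array([-1.3,  0.4]), array([ 0.7, -1.3])]
shelf [([370.0, 260.0], 0.73), ([200.0, 234.0], 0.58), None] [ 0.5258  0.1302 -0.0045] [array([-79.1, -38.5]), array([ 89.4, -25. ])]
shelf_rail [([221.0, 190.0], 0.96), ([212.0, 239.0], 0.86), None] [0.4403 0.3144 0.0455] [array([-0.4,  0.1]), array([ 0.2, -0.4])]
thumbscrew [([327.0, 288.0], 0.77), ([386.0, 250.0], 0.77), None] [ 0.4117 -0.0975  0.0653] [array([-0.1,  0. ]), array([ 0.1, -0.1])]
thumbscrew_wing [([328.0, 282.0], 0.78), ([387.0, 246.0], 0.59), None] [ 0.4155 -0.0962  0.0874] [array([ 0.3, -0.1]), array([-0.1,  0.2])]
thumbscrew_pin [([330.0, 296.0], 0.85), ([388.0, 247.0], 0.86), None] [ 0.4195 -0.1067  0.0364] [array([ 0.9, -0.3]), array([-0.4,  0.7])]
holder [([326.0, 304.0], 0.82), ([381.0, 250.0], 0.75), ([176.0, 301.0], 0.47)] [ 0.4182 -0.0996 -0.0119] [array([ 0.9, -0.3]), array([-0.4,  0.8])]
bracket [([278.0, 240.0], 0.56), ([301.0, 235.0], 0.97), None] [0.4533 0.1009 0.0107] [array([ 0.9, -0.3]), array([-0.4,  0.9])]
egg_timer [([371.0, 261.0], 0.93), ([377.0, 185.0], 0.56), None] [ 0.5913 -0.0967 -0.0232] [array([ 0.4, -0.1]), array([-0.2,  0.3])]
mug [([187.0, 236.0], 0.55), ([226.0, 299.0], 0.6), ([179.0, 301.0], 0.62)] [0.2974 0.2842 0.0025] [array([ 0.6, -0.2]), array([-0.2,  0.6])]
flat_tin [([318.0, 176.0], 0.94), ([266.0, 146.0], 0.76), None] [0.6916 0.1889 0.0051] [array([-1.1,  0.4]), array([ 0.7, -1.1])]
spice_jar [([351.0, 206.0], 0.61), ([317.0, 146.0], 0.73), None] [ 0.6971  0.0572 -0.0212] [array([ 0., -0.]), array([-0.,  0.])]
jam_jar [([288.0, 158.0], 0.84), ([218.0, 146.0], 0.91), None] [ 0.693   0.3134 -0.0061] [array([-0.4,  0.1]), array([ 0.3, -0.4])]
```

View pics/t0.png

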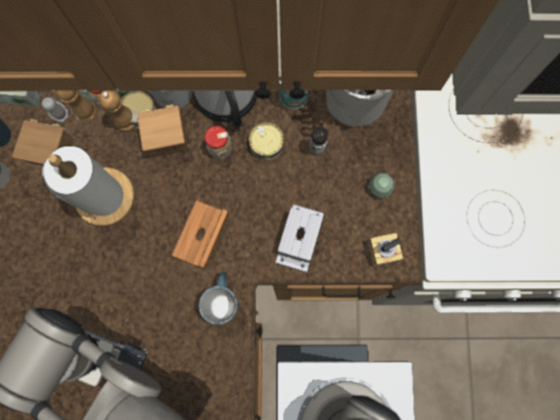

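View pics/st.png

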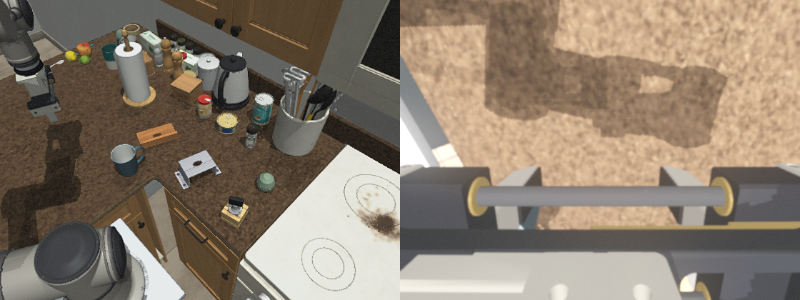

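The top picture shows the shelf at (200,234) with its hole at (201,234) and its rail on the right side. The bracket is at (300,235) with its hole at the same place, and the thumbscrew in its holder is at (387,248). The mug at (218,303) is close to the shelf.

```bash
cat > b.py <<'E'
from h import *
s=robot.observe(); print({k:np.round(s[k],3).tolist() for k in ('time','tool_pos','tool_rot','opening','contact_force')}, robot.tcp_to_tips)
W=shot('wrist'); T=shot('top')
print(np.round(W['T_tool_cam'],3).tolist(),[W[k] for k in('fx','fy','cx','cy','k1')],[T[k] for k in('fx','k1')])
print('wrist centre on z=0',onz(W,[280,120],0).round(3),onz(W,[280,210],0).round(3), 'R tool',T_tool()[:3,:2].round(3).tolist())
# shelf corners by eye / colour
hsv=cv2.cvtColor(T['pixels'],cv2.COLOR_RGB2HSV)
m=((hsv[...,0]<16)&(hsv[...,1]>110)&(hsv[...,2]>95)).astype(np.uint8); q=np.zeros_like(m); q[195:272,165:235]=m[195:272,165:235]
c=np.argwhere(q)[:,::-1].astype(np.float32); r=cv2.minAreaRect(c); print(r,[onz(T,b,0.008).round(3).tolist() for b in cv2.boxPoints(r)])
g=((hsv[...,1]<60)&(hsv[...,2]>120)).astype(np.uint8); q=np.zeros_like(g); q[195:275,265:335]=g[195:275,265:335]
c=np.argwhere(q)[:,::-1].astype(np.float32); r=cv2.minAreaRect(c); print(r,[onz(T,b,0.03).round(3).tolist() for b in cv2.boxPoints(r)])
print('hole shelf',onz(T,[201,234],.008),'br',onz(T,[300.5,234],.06))
E
python3 b.py
```

```text
{'time': 2.1, 'tool_pos': [0.184, 0.492, 0.244], 'tool_rot': [3.142, 0.0, 2.783], 'opening': 0.092, 'contact_force': [-0.674, 0.09, -0.777]} 0.017
[[0.0, 0.967, 0.256, 0.069], [1.0, -0.0, 0.0, 0.0], [0.0, 0.256, -0.967, -0.142], [0.0, 0.0, 0.0, 1.0]] [304.2210755272118, 304.2210755272118, 280.258576944339, 202.8853865454792, -0.007894422597715427] [539.9729066111099, -0.031119961099338917]
wrist centre on z=0 [0.117 0.517 0.   ] [0.224 0.477 0.   ] R tool [[-0.936, 0.351], [0.351, 0.936], [0.0, 0.0]]
((199.76805114746094, 232.89691162109375), (36.45093536376953, 64.9821548461914), 23.962486267089844) [[0.406, 0.424, 0.008], [0.556, 0.364, 0.008], [0.518, 0.279, 0.008], [0.369, 0.34, 0.008]]
((299.0107421875, 237.3275146484375), (34.76637268066406, 62.278953552246094), 16.557069778442383) [[0.386, 0.168, 0.03], [0.534, 0.125, 0.03], [0.509, 0.043, 0.03], [0.362, 0.088, 0.03]]
hole shelf [0.458569   0.34891299 0.008     ] br [0.44956874 0.10333201 0.06      ]
```

Request:
carry_out(
  commands=[
    [[-0.04,-0.004,0],0,1],
    [[-0.04,-0.004,0],0,1],
    [[-0.04,-0.004,0],0,1],
    [[-0.04,-0.004,0],0,1],
    [[-0.04,-0.004,0],0,1],
    [[-0.04,-0.004,0],0,1],
    [[-0.04,-0.004,0],0,1],
    [[-0.04,-0.004,0],0,1],
    [[-0.04,-0.004,0],0,1],
    [[0,0,0],0,1],
    [[0,0,0],0,1],
  ],
)

```text
time: 3.58
tool_pos: [0.5083, 0.3316, 0.2435]
tool_rot: [-3.141, -0.001, 2.783]
contact_force: [-0.6, 0.6, -0.9]
opening: 0.0917
grip_force: 0.0
```

```bash
cat > c.py <<'E'
from h import *
import sys
W=shot('wrist',sys.argv[1]); print(T_tool()[:3,3].round(4))
for n in sys.argv[2:]:
    for f in (robot.tip_of,robot.find_in):
        r=f(W,n)[:2]; print(n,f.__name__,[(np.round(q['at'],1).tolist(),round(q['p'],2),onz(W,q['at'],0.0).round(3).tolist()) for q in r])
E
python3 c.py w1.png shelf shelf_rail
```

```text
[0.508  0.3319 0.2437]
shelf call [([278.0, 134.1], 0.63, [0.455, 0.349, 0.0])]
shelf call [([273.3, 128.9], 0.97, [0.448, 0.345, 0.0])]
shelf_rail call [([245.6, 132.8], 0.87, [0.44, 0.312, 0.0])]
shelf_rail call [([273.0, 123.7], 0.96, [0.442, 0.347, 0.0])]
```

View pics/w1.png

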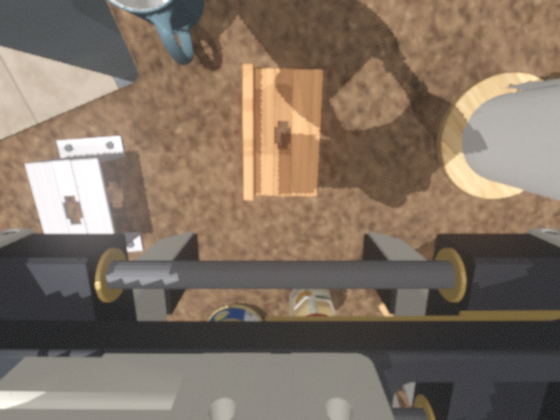

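The wrist picture shows the shelf with its hole at (283,134). The rail top is a strip at columns 243–254, rows 64–199, on the bracket side. The bracket is at the left with its hole at (72,208).

```bash
cat >> h.py <<'E'
def box(x0,x1,y0,y1,z0,z1): return np.array([[x,y,z] for x in(x0,x1) for y in(y0,y1) for z in(z0,z1)])
SHELF=[box(-.075,.075,-.045,.045,0,.008),box(-.075,.075,.033,.045,0,.036)]
def sil(p,parts,x):
    m=np.zeros((840,1120),np.uint8); c,s=np.cos(x[2]),np.sin(x[2])
    for b in parts:
        w=b@np.array([[c,s,0],[-s,c,0],[0,0,1]])+[x[0],x[1],x[3]]
        cv2.fillConvexPoly(m,np.round(cv2.convexHull((proj(p,w)*2+.5).astype(np.float32))*16).astype(np.int32),1,shift=4)
    return m
def woodmask(p,c,rad):
    h=cv2.cvtColor(p['pixels'],cv2.COLOR_RGB2HSV); m=((h[...,0]<18)&(h[...,1]>110)&(h[...,2]>95)).astype(np.uint8)
    r=np.zeros_like(m); cv2.circle(r,tuple(int(v) for v in c),rad,1,-1); m*=r
    m=cv2.morphologyEx(m,cv2.MORPH_OPEN,np.ones((3,3)))
    n,l,st,_=cv2.connectedComponentsWithStats(m); m=(l==1+st[1:,4].argmax()).astype(np.uint8)
    m=cv2.morphologyEx(cv2.copyMakeBorder(m,30,30,30,30,0),cv2.MORPH_CLOSE,cv2.getStructuringElement(2,(25,25)))[30:-30,30:-30]
    return cv2.resize(m,(1120,840),interpolation=cv2.INTER_LINEAR)
def fit(views,parts,x0,fixz=True):
    from scipy.optimize import minimize
    def cost(u):
        x=np.r_[x0[0]+u[0]*.01,x0[1]+u[1]*.01,x0[2]+u[2]*.1,x0[3]+(0 if fixz else u[3]*.01)]
        return sum(1-(a&m).sum()/(a|m).sum() for a,m in((sil(p,parts,x),m) for p,m in views))
    n=3 if fixz else 4
    r=minimize(cost,np.zeros(n),method='Nelder-Mead',options=dict(initial_simplex=np.vstack([np.zeros(n),np.eye(n)*.6]),xatol=.01,fatol=1e-4,maxiter=300))
    u=np.r_[r.x,[0]*(4-n)]; return np.array([x0[0]+u[0]*.01,x0[1]+u[1]*.01,x0[2]+u[2]*.1,x0[3]+u[3]*.01]),r.fun
E
cat > d.py <<'E'
from h import *
W=shot('wrist');T=shot('top')
a=(W,woodmask(W,(283,132),95)); b=(T,woodmask(T,(200,234),45))
x0=[.4585,.349,np.radians(157),0]
for v in ([a],[b],[a,b]):
    for fz in (True,False): x,f=fit(v,SHELF,x0,fz); print(x.round(4),np.degrees(x[2]).round(2),round(f,3))
print('hole',onz(W,[283,134],.008))
X,e=tri([(W,robot.tip_of(W,'shelf_rail')[0]['at']),(T,robot.tip_of(T,'shelf_rail')[0]['at'])]); print('rail',X,e)
E
python3 d.py
```

```text
Traceback (most recent call last):
  File "d.py", line 3, in <module>
    a=(W,woodmask(W,(283,132),95)); b=(T,woodmask(T,(200,234),45))
                                         ~~~~~~~~^^^^^^^^^^^^^^^^
  File "h.py", line 38, in woodmask
    n,l,st,_=cv2.connectedComponentsWithStats(m); m=(l==1+st[1:,4].argmax()).astype(np.uint8)
                                                          ~~~~~~~~~~~~~~~^^
ValueError: attempt to get argmax of an empty sequence
```

```bash
sed -i "s/^W=shot.*/W=shot('wrist');T=shot('top');T['pixels']=cv2.imread('pics\/t0.png')[...,::-1].copy()/; s/^X,e=.*/X,e=tri([(W,robot.tip_of(W,'shelf_rail')[0]['at']),(T,[212,239])]); print('rail',X,e)/" d.py; python3 d.py
```

```text
[0.4597 0.361  2.7582 0.    ] 158.03 0.122
[ 0.4606  0.3599  2.7696 -0.0272] 158.69 0.079
[0.4604 0.3535 2.7711 0.    ] 158.77 0.042
[4.5990e-01 3.5360e-01 2.7735e+00 2.2000e-03] 158.91 0.042
[0.4593 0.3549 2.7837 0.    ] 159.49 0.19
[ 0.462   0.3592  2.7687 -0.0266] 158.64 0.148
hole [0.45752785 0.35475376 0.008     ]
rail [0.43997657 0.315724   0.04626488] [array([ 0.1, -0.3]), array([ 0.1, -0.1])]
```

```bash
cat > e.py <<'E'
from h import *
W=shot('wrist'); m=woodmask(W,(283,132),95)[::2,::2]
print(cv2.boundingRect(m)); 
for r in range(60,206,12): c=np.flatnonzero(m[r]); print(r,c[[0,-1]] if len(c) else None,end=' ')
s=sil(W,SHELF,[.459,.354,2.775,0])[::2,::2];print(cv2.boundingRect(s))
for r in range(60,206,12): c=np.flatnonzero(s[r]); print(r,c[[0,-1]] if len(c) else None,end=' ')
E
python3 e.py
```

```text
(251, 67, 75, 130)
60 None 72 [252 323] 84 [252 322] 96 [252 322] 108 [251 321] 120 [252 321] 132 [252 320] 144 [251 325] 156 [252 320] 168 [252 318] 180 [252 319] 192 [252 316] 204 None (242, 64, 82, 138)
60 None 72 [242 323] 84 [243 322] 96 [243 322] 108 [243 321] 120 [243 321] 132 [244 320] 144 [244 320] 156 [244 319] 168 [244 319] 180 [245 318] 192 [245 318] 204 None
```

```bash
sed -i "s/    n,l,st,_=cv2.conn/    m=cv2.morphologyEx(m,cv2.MORPH_CLOSE,np.ones((5,5)))\n    n,l,st,_=cv2.conn/" h.py; python3 d.py; python3 e.py
```

```text
[0.4609 0.3626 2.7592 0.    ] 158.09 0.111
[ 0.4608  0.361   2.7648 -0.0159] 158.41 0.084
[0.4604 0.3535 2.7711 0.    ] 158.77 0.042
[4.5990e-01 3.5360e-01 2.7735e+00 2.2000e-03] 158.91 0.042
[0.4588 0.355  2.7803 0.    ] 159.3 0.189
[ 0.4646  0.3581  2.767  -0.0251] 158.54 0.154
hole [0.4578138  0.35437287 0.008     ]
rail [0.44039024 0.31516539 0.04747862] [array([ 0.2, -1. ]), array([ 0.2, -0.4])]
(251, 67, 73, 129)
60 None 72 [252 323] 84 [252 323] 96 [252 322] 108 [251 321] 120 [252 321] 132 [252 321] 144 [251 321] 156 [252 319] 168 [252 318] 180 [252 318] 192 [253 314] 204 None (242, 64, 82, 137)
60 None 72 [242 323] 84 [243 322] 96 [243 322] 108 [243 321] 120 [243 321] 132 [244 320] 144 [244 320] 156 [244 319] 168 [244 319] 180 [245 318] 192 [245 318] 204 None
```

Request:
carry_out(
  commands=[
    [[0.027,-0.018,0.01],0.01,0.6],
    [[0.027,-0.018,0.03],0,0.6],
    [[0,0,0.04],0,0.6],
    [[0,0,0.04],0,0.6],
    [[0,0,0.02],0,0.6],
    [[0,0,0],0,0.6],
    [[0,0,0],0,0.6],
  ],
)

```text
time: 5.2
tool_pos: [0.4462, 0.3174, 0.1047]
tool_rot: [3.14, 0.001, 2.773]
contact_force: [0.4, -0.1, 0.2]
opening: 0.0549
grip_force: 0.0
```

```bash
cat > f.py <<'E'
from h import *
W=shot('wrist'); x=[.459,.354,np.radians(158.9),0]
im=cv2.resize(cv2.cvtColor(W['pixels'],cv2.COLOR_RGB2BGR),(1120,840))
for b in SHELF:
    c,_=cv2.findContours(sil(W,[b],x),0,1); cv2.drawContours(im,c,-1,(0,255,0),1)
im=im[:560,260:860]; cv2.imwrite('pics/w2.png',im); print(T_tool()[:3,3])
E
python3 f.py
```

```text
[0.44626293 0.31744998 0.10497452]
```

View pics/w2.png

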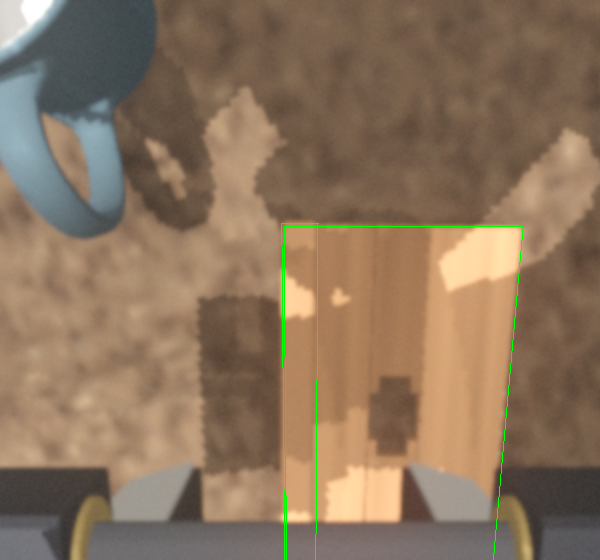

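The green model outline matches the rail end and board edges to about a pixel, and the rail (columns 283–317) lies midway between the fingers. I'll descend and grip.

Request:
carry_out(
  commands=[
    [[0,0,0.03],0,0.6],
    [[0,0,0.025],0,0.6],
    [[0,0,0.012],0,0.6],
    [[0,0,0.006],0,0.6],
    [[0,0,0],0,0.3],
    [[0,0,0],0,0],
    [[0,0,0],0,0],
    [[0,0,0],0,0],
    [[0,0,0],0,0],
    [[0,0,0],0,0],
  ],
  newtons=50,
)

```text
time: 6.5
tool_pos: [0.4455, 0.3169, 0.0309]
tool_rot: [-3.142, 0.0, 2.773]
contact_force: [-0.8, -0.9, 2.0]
opening: 0.0116
grip_force: 50.0
```

Request:
carry_out(
  commands=[
    [[0,0,-0.01],0,0],
    [[0,0,-0.025],0,0],
    [[0,0,-0.035],0,0],
    [[0,0,-0.035],0,0],
    [[0,0,-0.035],0,0],
    [[0,0,-0.03],0,0],
    [[-0.02,-0.02,0],0,0],
    [[-0.03,-0.03,0],0,0],
    [[-0.03,-0.03,0],0,0],
    [[-0.02,-0.02,0],0,0],
    [[0,0,0],0,0],
    [[0,0,0],0,0],
    [[0,0,0],0,0],
  ],
)

```text
time: 8.12
tool_pos: [0.5022, 0.1885, 0.2008]
tool_rot: [3.141, -0.0, 2.774]
contact_force: [-0.1, -0.5, -2.8]
opening: 0.0117
grip_force: 50.0
```

```bash
python3 c.py w3.png bracket_hole bracket shelf shelf_rail
```

```text
[0.5023 0.1886 0.2008]
bracket_hole call [([180.3, 177.6], 0.92, [0.453, 0.085, 0.0])]
bracket_hole call [([182.0, 163.3], 0.72, [0.439, 0.094, 0.0])]
bracket call [([195.1, 166.7], 0.64, [0.448, 0.106, 0.0])]
bracket call [([181.4, 161.6], 0.73, [0.437, 0.095, 0.0])]
shelf call [([346.2, 232.9], 0.74, [0.585, 0.241, 0.0]), ([22.6, 203.7], 0.16, [0.415, -0.101, 0.0])]
shelf call [([345.7, 170.2], 0.73, [0.513, 0.264, 0.0])]
shelf_rail call [([277.9, 264.8], 0.77, [0.595, 0.15, 0.0])]
shelf_rail call [([344.7, 169.7], 0.84, [0.512, 0.263, 0.0])]
```

View pics/w3.png

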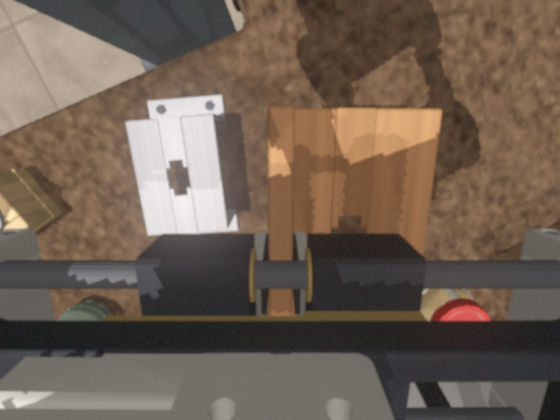

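```bash
cat >> h.py <<'E'
BR=[box(-.055,.055,-.04,.04,0.054,.06),box(-.076,-.05,-.04,.04,0,.004),box(.05,.076,-.04,.04,0,.004)]
def edgefit(p,parts,x0,rows,rectf,free=3):
    """maximise image gradient along the projected outlines"""
    from scipy.optimize import minimize
    g=cv2.GaussianBlur(p['pixels'],(0,0),1.0).astype(np.float32); 
    G=np.sqrt(sum(cv2.Sobel(g[...,k],-1,1,0)**2+cv2.Sobel(g[...,k],-1,0,1)**2 for k in range(3)))
    def val(u):
        x=np.array(x0,float); x[:3]+=u*np.array([.01,.01,.1]); c,s=np.cos(x[2]),np.sin(x[2]); t=[]
        for a,b in parts:
            P=np.linspace(a,b,60)@np.array([[c,s,0],[-s,c,0],[0,0,1]])+[x[0],x[1],x[3]]
            q=proj(p,P); q=q[rectf(q)]; 
            if len(q): t.append(cv2.remap(np.minimum(G,250),q[None].astype(np.float32),None,cv2.INTER_LINEAR)[0])
        return -np.concatenate(t).mean()
    best=min((minimize(val,np.array([i,j,k])*.4,method='Nelder-Mead',options=dict(initial_simplex=np.array([i,j,k])*.4+np.vstack([np.zeros(3),np.eye(3)*.3]),xatol=.005)) for i in(-1,0,1) for j in(-1,0,1) for k in(-1,0,1)),key=lambda r:r.fun)
    x=np.array(x0,float); x[:3]+=best.x*np.array([.01,.01,.1]); return x,-best.fun
def keyed(z):
    a=[(17,6.5),(10,6.5),(10,10),(-10,10),(-10,6.5),(-17,6.5)];a=a+[(-x,-y) for x,y in a]; a=[np.array([x/1e3,y/1e3,z]) for x,y in a]
    return list(zip(a,a[1:]+a[:1]))
def rect(hx,hy,z,y0=None):
    y0=-hy if y0 is None else y0
    a=[np.array(v) for v in((hx,hy,z),(-hx,hy,z),(-hx,y0,z),(hx,y0,z))]; return list(zip(a,a[1:]+a[:1]))
E
cat > g.py <<'E'
from h import *
import sys
W=shot('wrist'); T=T_tool()
f=lambda q:(q[:,1]<229)&(q[:,1]>3)&(q[:,0]>3)&(q[:,0]<556)
b0=[.4496,.1033,np.radians(163.6),0]
for nm,pt in(('plate',rect(.055,.04,.06)),('hole',keyed(.06)),('both',rect(.055,.04,.06)+keyed(.06)*2)):
    x,v=edgefit(W,pt,b0,None,f); print(nm,x.round(4),np.degrees(x[2]).round(2),v.round(0))
yaw=np.arctan2(T[1,0],T[0,0]); c=T[:3,3]+T[:3,:3]@[0,.039,0]; s0=[c[0],c[1],yaw,T[2,3]-.031]
sh=[e for e in rect(.075,.045,.008)][1:]
x,v=edgefit(W,rect(.075,.045,.008)[2:]+rect(.075,.045,.008)[3:]+keyed(.008),s0,None,f)
d=T[:3,:3].T@(np.r_[x[:2],s0[3]]-T[:3,3]); print('shelf in tool',d.round(4),'dyaw',np.degrees(x[2]-yaw).round(2),v.round(0))
np.set_printoptions(suppress=True)
E
python3 g.py
```

```text
plate [0.4511 0.1058 2.8335 0.    ] 162.35 202.0
hole [0.45   0.1059 2.8311 0.    ] 162.21 247.0
both [0.45   0.1059 2.8405 0.    ] 162.75 242.0
shelf in tool [0.0015 0.0395 0.031 ] dyaw 0.18 122.0
```

The wrist picture shows the bracket at the left with its hole at (178,178). The shelf is held level at the right, with its hole at (348,224). I'll turn it to the bracket's yaw and measure again from lower down.

Request:
carry_out(
  commands=[
    [[0,0,0.015],-0.03,0],
    [[0,0,0.02],-0.03,0],
    [[0,0,0.005],0,0],
    [[0,0,0],0,0],
    [[0,0,0],0,0],
  ],
)

```text
time: 9.25
tool_pos: [0.5031, 0.1878, 0.1613]
tool_rot: [3.141, 0.001, 2.833]
contact_force: [-0.2, -0.1, -3.1]
opening: 0.0112
grip_force: 50.0
```

```bash
python3 g.py; python3 -c "
from h import *
print(T_tool().round(4).tolist())"
```

```text
plate [0.4498 0.1066 2.849  0.    ] 163.24 202.0
hole [0.4499 0.106  2.8491 0.    ] 163.24 246.0
both [0.4499 0.106  2.8524 0.    ] 163.43 242.0
shelf in tool [0.0015 0.0395 0.031 ] dyaw 0.16 119.0
[[-0.9527, 0.304, 0.0013, 0.5031], [0.304, 0.9527, 0.0003, 0.1878], [-0.0011, 0.0007, -1.0, 0.1613], [0.0, 0.0, 0.0, 1.0]]
```

Request:
carry_out(
  commands=[
    [[0.003,-0.015,0],-0.009,0],
    [[0.005,-0.03,0],0,0],
    [[0.006,-0.035,0],0,0],
    [[0.006,-0.03,0],0,0],
    [[0.004,-0.018,0],0,0],
    [[0,-0.005,0.01],0,0],
    [[0,0,0.02],0,0],
    [[0,0,0.02],0,0],
    [[0,0,0.01],0,0],
    [[0,0,0],0,0],
    [[0,0,0],0,0],
  ],
)

```text
time: 10.68
tool_pos: [0.4409, 0.068, 0.1011]
tool_rot: [3.141, 0.001, 2.842]
contact_force: [-0.2, -0.2, -2.5]
opening: 0.0117
grip_force: 50.0
```

```bash
python3 -c "
from h import *
T=T_tool();print(T.round(4).tolist()); tgt=np.array([.4399,.0683,.092]); print((T[:3,:3].T@(tgt-T[:3,3])).round(4))
W=shot('wrist','w4.png')"
```

```text
[[-0.9555, 0.2951, 0.001, 0.4409], [0.2951, 0.9555, 0.0001, 0.068], [-0.001, 0.0004, -1.0, 0.1011], [0.0, 0.0, 0.0, 1.0]]
[0.0011 0.     0.0091]
```

View pics/w4.png

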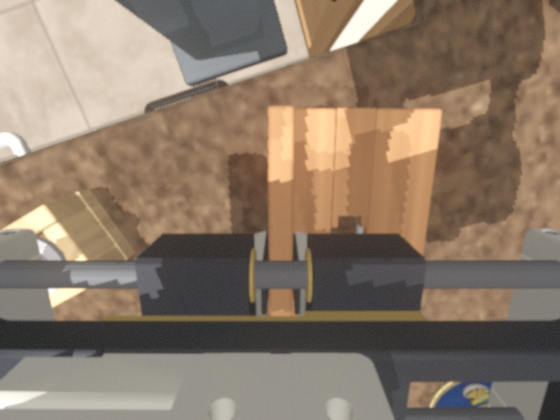

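The shelf covers the bracket, and bracket metal shows through its hole at (350,225). I'll lower it gently.

Request:
carry_out(
  commands=[
    [[0.001,0,0.003],0,0],
    [[0,0,0.003],0,0],
    [[0,0,0.002],0,0],
    [[0,0,0.001],0,0],
    [[0,0,0.001],0,0],
    [[0,0,0],0,0],
    [[0,0,0],0,0],
  ],
)

```text
time: 11.6
tool_pos: [0.4395, 0.0681, 0.0909]
tool_rot: [3.141, 0.0, 2.842]
contact_force: [-1.5, -0.6, 2.5]
opening: 0.0116
grip_force: 50.0
```

Request:
carry_out(
  commands=[
    [[0,0,0],0,0.3],
    [[0,0,0],0,0.4],
    [[0,0,0],0,0.4],
    [[0,0,-0.02],0,0.4],
    [[0,0,-0.03],0,0.4],
    [[0,0,-0.03],0,0.4],
    [[-0.02,0.02,-0.02],0,0.4],
    [[-0.03,0.02,-0.005],0,0.4],
    [[0,0,0],0,0.4],
    [[0,0,0],0,0.4],
  ],
)

```text
time: 12.85
tool_pos: [0.4981, 0.0915, 0.1951]
tool_rot: [-3.141, -0.002, 2.842]
contact_force: [-0.9, -0.2, -0.4]
opening: 0.0367
grip_force: 0.0
```

```bash
cat > i.py <<'E'
from h import *
W=shot('wrist'); print(T_tool()[:3,3].round(4))
f=lambda q:(q[:,1]<229)&(q[:,1]>3)&(q[:,0]>3)&(q[:,0]<556)
s0=[.450,.106,np.radians(163),.06]
x,v=edgefit(W,keyed(.008),s0,None,f); print('shelf hole',x.round(4),np.degrees(x[2]).round(2),v.round(0))
x,v=edgefit(W,rect(.075,.045,.008)[1:]+keyed(.008),s0,None,f); print('shelf board+hole',x.round(4),np.degrees(x[2]).round(2),v.round(0))
im=cv2.cvtColor(W['pixels'],cv2.COLOR_RGB2BGR)
c=proj(W,[.450,.106,.068])[0]; a,b=int(c[0]),int(c[1]); im=im[max(0,b-40):b+40,a-50:a+50]; cv2.imwrite('pics/w5.png',cv2.resize(im,None,fx=7,fy=7,interpolation=cv2.INTER_CUBIC)); print(a,b)
E
python3 i.py
```

```text
[0.4979 0.0914 0.1951]
shelf hole [0.4499 0.1059 2.8425 0.06  ] 162.86 176.0
shelf board+hole [0.4498 0.1059 2.8422 0.06  ] 162.85 171.0
279 145
```

View pics/w5.png

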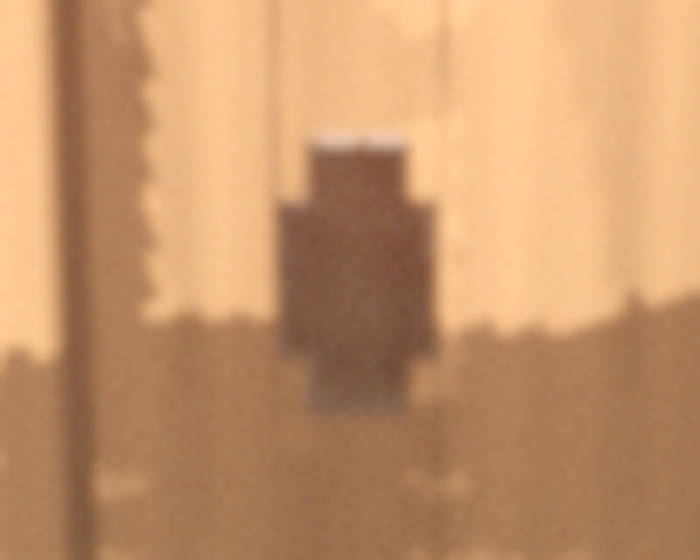

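The shelf hole lines up with the bracket hole, with only thin slivers of bracket wall showing at both slot ends (crop (357,140) and (357,400)). Next is the thumbscrew.

Request:
carry_out(
  commands=[
    [[-0.003,-0.025,-0.015],0.05,0.6],
    [[-0.004,-0.04,-0.01],0.0,0.6],
    [[-0.004,-0.045,0],0,0.6],
    [[-0.004,-0.045,0],0,0.6],
    [[-0.004,-0.04,0],0,0.6],
    [[-0.004,-0.01,0],0,0.6],
    [[0,0,0],0,0.6],
    [[0,0,0],0,0.6],
  ],
)

```text
time: 13.9
tool_pos: [0.4516, -0.1081, 0.2206]
tool_rot: [3.141, -0.0, 2.793]
contact_force: [-0.6, 0.3, -0.7]
opening: 0.0551
grip_force: 0.0
```

```bash
python3 c.py w6.png thumbscrew_wing thumbscrew; python3 -c "
from h import *
print(robot.observe()['qpos'])"
```

```text
[ 0.4517 -0.1081  0.2206]
thumbscrew_wing call [([275.2, 162.8], 0.91, [0.428, -0.106, 0.0])]
thumbscrew_wing call [([270.4, 159.7], 0.6, [0.423, -0.11, 0.0])]
thumbscrew call [([274.4, 154.0], 0.79, [0.418, -0.103, 0.0])]
thumbscrew call [([270.9, 155.7], 0.77, [0.419, -0.108, 0.0])]
[-4.00989829e-01  2.53648623e-01  1.71862056e+00  1.80551320e-04
  1.16936201e+00 -1.62326573e+00]
```

View pics/w6.png

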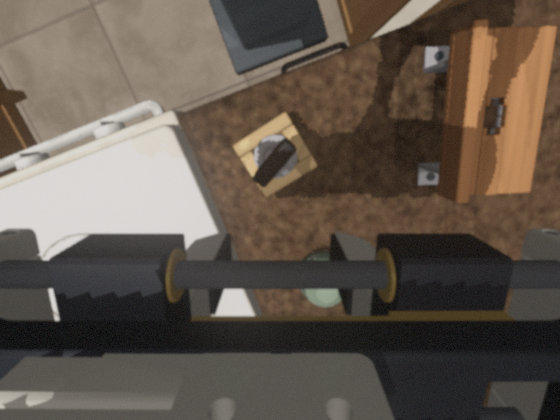

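The wrist picture shows the thumbscrew in its holder. The black wing runs from (258,183) to (290,143), about 39° from the image's vertical, and the flange is round (275,158).

```bash
cat > j.py <<'E'
from h import *
W=shot('wrist'); T=T_tool(); P=np.load('prev.npy',allow_pickle=True).item() if __import__('os').path.exists('prev.npy') else None
f=lambda q:(q[:,1]<229)&(q[:,1]>3)
c0=onz(W,robot.tip_of(W,'thumbscrew_wing')[0]['at'],.096); yaw=np.arctan2(T[1,0],T[0,0])
a=np.radians(121.3); res=[]
for z in (.102,.107,.112,.117,.122):
    x,v=edgefit(W,rect(.022,.007,0),[c0[0],c0[1],a,z],None,f); print(z,x[:2].round(4),np.degrees(x[2]).round(1),v.round(0))
    res.append(np.r_[x[:2],z])
# rays through wing-top centre
x=res[2]; px=proj(W,x)[0]
if P is not None: print('tri wing top',tri([(W,px),(P,P['px'])]))
W['px']=px; W.pop('pixels'); np.save('prev.npy',W,allow_pickle=True); print('net wing',c0.round(4),'tool',T[:3,3].round(4),np.degrees(yaw).round(2))
E
python3 j.py
```

```text
0.102 [ 0.416  -0.1006] 120.3 198.0
0.107 [ 0.4154 -0.1003] 120.1 202.0
0.112 [ 0.4148 -0.1   ] 120.0 198.0
0.117 [ 0.4141 -0.0995] 120.2 186.0
0.122 [ 0.4134 -0.0988] 120.4 170.0
net wing [ 0.4148 -0.099   0.096 ] tool [ 0.4517 -0.1086  0.2207] 160.02
```

Request:
carry_out(
  commands=[
    [[0.007,-0.03,0],0,0.5],
    [[0,0,0],0.175,0.5],
    [[0,0,0],0.175,0.5],
    [[0,0,0.02],0.175,0.5],
    [[0,0,0.02],0.175,0.5],
    [[0,0,0],0,0.5],
    [[0,0,0],0,0.5],
  ],
)

```text
time: 15.12
tool_pos: [0.4351, -0.1351, 0.1813]
tool_rot: [3.141, 0.001, 2.095]
contact_force: [-0.2, -0.4, 0.3]
opening: 0.046
grip_force: 0.0
```

```bash
sed -i 's/121.3/120/' j.py; python3 j.py
```

```text
0.102 [ 0.4164 -0.1011] 120.1 222.0
0.107 [ 0.4161 -0.1005] 120.0 231.0
0.112 [ 0.4157 -0.0996] 120.2 226.0
0.117 [ 0.4153 -0.0992] 120.6 212.0
0.122 [ 0.4148 -0.0985] 120.1 188.0
tri wing top (array([ 0.41634985, -0.10088395,  0.09992286]), [array([-0.2, -0.3]), array([-0.1,  0.3])])
net wing [ 0.4146 -0.0997  0.096 ] tool [ 0.4353 -0.1351  0.1815] 120.02
```

Request:
carry_out(
  commands=[
    [[0.02,0.001,0],0,0.5],
    [[0.02,0,0],0,0.5],
    [[0,0,0.03],0,0.5],
    [[0,0,0.03],0,0.5],
    [[0,0,0.015],0,0.5],
    [[0,0,0.007],0,0.4],
    [[0,0,0],0,0.2],
    [[0,0,0],0,0],
    [[0,0,0],0,0],
    [[0,0,0],0,0],
    [[0,0,0],0,0],
  ],
  newtons=40,
)

```text
time: 16.6
tool_pos: [0.416, -0.0999, 0.0992]
tool_rot: [3.141, 0.001, 2.092]
contact_force: [-1.4, 0.4, 5.1]
opening: 0.0139
grip_force: 40.0
```

Request:
carry_out(
  commands=[
    [[0,0,-0.01],0,0],
    [[0,0,-0.03],0,0],
    [[0,0,-0.035],0,0],
    [[0,0,-0.035],0,0],
    [[0,0,0],-0.15,0],
    [[0,0,0],-0.15,0],
    [[0,0,0],-0.15,0],
    [[0,0,0],-0.15,0],
    [[0,0,0],-0.15,0],
    [[0,0,0],0,0],
    [[0,0,0],0,0],
  ],
)

```text
time: 17.98
tool_pos: [0.4156, -0.0997, 0.2089]
tool_rot: [3.141, 0.0, 2.839]
contact_force: [-0.8, 0.4, -1.2]
opening: 0.0137
grip_force: 40.0
```

```bash
cat > k.py <<'E'
from h import *
s=robot.observe(); print(np.round(s['tool_pos'],4),np.degrees(s['tool_rot']).round(2))
T=T_tool(); W=shot('wrist','w7.png'); 
t=np.array([.450,.106,T[2,3]]); print('to go in tool',(T[:3,:3].T@(t-T[:3,3])).round(4))
im=cv2.cvtColor(W['pixels'],cv2.COLOR_RGB2BGR); im=cv2.resize(im,None,fx=4,fy=4)
a=np.linspace(0,6.3,80)
for z in(.044,.049):   # flange, predicted with the screw on the tool axis
    q=proj(W,(np.c_[.022*np.cos(a),.022*np.sin(a),0*a+z])@T[:3,:3].T+T[:3,3])*4
    cv2.polylines(im,[q.astype(np.int32)],True,(0,255,0),1)
q=proj(W,T[:3,:3]@[0,0,.05]+T[:3,3])[0]*4; a,b=int(q[0]),int(q[1]); print(a,b); cv2.imwrite('pics/w7.png',im[b-330:b+150,a-320:a+320])
E
python3 k.py
```

```text
[ 0.4156 -0.0997  0.2089] [179.99   0.   162.65]
to go in tool [0.0285 0.2066 0.    ]
1119 918
```

View pics/w7.png

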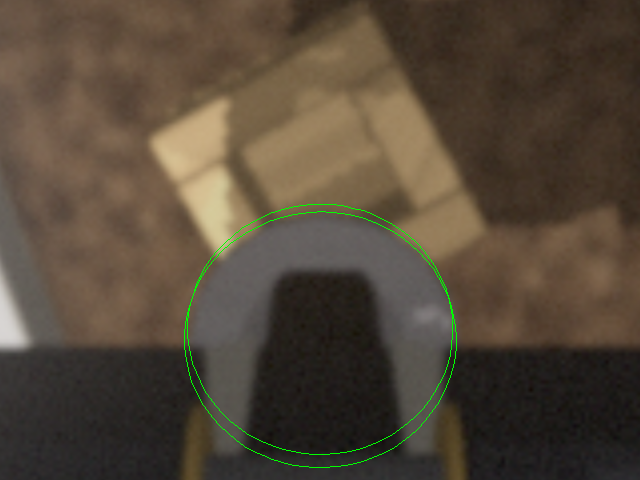

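The flange in the gripper shows its upper rim at crop row ~220, against the predicted ~212, so the screw sits about 1 mm toward tool −x. I'll quantify that.

```bash
cat > l.py <<'E'
from h import *
from scipy.optimize import minimize
T=T_tool(); W=shot('wrist'); g=cv2.GaussianBlur(W['pixels'],(0,0),.8).astype(np.float32)
G=np.minimum(np.sqrt(sum(cv2.Sobel(g[...,k],-1,1,0)**2+cv2.Sobel(g[...,k],-1,0,1)**2 for k in range(3))),150)
a=np.radians(np.linspace(5,355,351)); 
def v(u,z):
    q=proj(W,np.c_[u[0]+.022*np.cos(a),u[1]+.022*np.sin(a),0*a+z]@T[:3,:3].T+T[:3,3]); q=q[(q[:,1]<228)]
    return cv2.remap(G,q[None].astype(np.float32),None,cv2.INTER_LINEAR).mean()
for z in(.041,.044,.047,.049,.052):
    b=max((v((i*5e-4,j*5e-4),z),i*.5,j*.5) for i in range(-10,11) for j in range(-8,9)); print(z,b)
E
python3 l.py
```

```text
0.041 (np.float32(95.903275), 1.0, 0.0)
0.044 (np.float32(98.52452), 0.0, 0.0)
0.047 (np.float32(100.97573), -0.5, 0.0)
0.049 (np.float32(101.54031), -1.0, 0.0)
0.052 (np.float32(102.17268), -1.5, 0.0)
```

Request:
carry_out(
  commands=[
    [[0.004,0.025,0],-0.004,0],
    [[0.005,0.035,0],0,0],
    [[0.005,0.04,0],0,0],
    [[0.005,0.04,0],0,0],
    [[0.005,0.035,0],0,0],
    [[0.004,0.024,0],0,0],
    [[0.001,0.007,0],0,0],
    [[0,0,0.02],0,0],
    [[0,0,0.02],0,0],
    [[0,0,0.015],0,0],
    [[0,0,0],0,0],
    [[0,0,0],0,0],
    [[0,0,0],0,0],
  ],
)

```text
time: 19.7
tool_pos: [0.4485, 0.1056, 0.1544]
tool_rot: [3.141, 0.001, 2.845]
contact_force: [0.4, -0.7, -1.5]
opening: 0.0136
grip_force: 40.0
```

```bash
sed -i "s/^t=.*/t=np.array([.450,.106,.150]); print('to go in tool',(T[:3,:3].T@(t-T[:3,3])+[.001,0,0]).round(4))/; s/w7.png/w8.png/g" k.py; python3 k.py; python3 l.py
```

```text
[0.4485 0.1056 0.1544] [1.7997e+02 7.0000e-02 1.6303e+02]
to go in tool [-0.0003  0.0008  0.0044]
1119 918
0.041 (np.float32(138.94058), 0.0, 0.0)
0.044 (np.float32(141.29738), -0.5, 0.0)
0.047 (np.float32(142.40245), -1.0, 0.0)
0.049 (np.float32(142.76466), -1.5, 0.0)
0.052 (np.float32(142.37357), -2.0, 0.0)
```

View pics/w8.png

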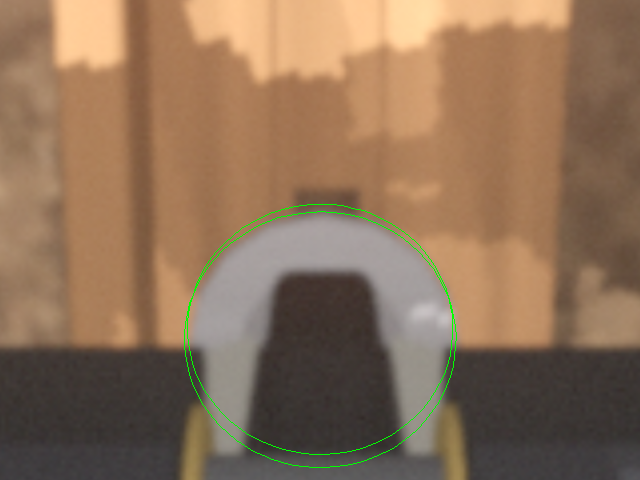

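The slot end shows at columns 295–358, centre 326, against the screw axis at 320. That means shifting about 1 mm in +y, then inserting slowly.

Request:
carry_out(
  commands=[
    [[0,0.001,0.002],0.002,0],
    [[0,0,0.003],0,0],
    [[0,0,0.003],0,0],
    [[0,0,0.003],0,0],
    [[0,0,0.003],0,0],
    [[0,0,0.003],0,0],
    [[0,0,0],0,0],
  ],
)

```text
time: 20.68
tool_pos: [0.4483, 0.1067, 0.1365]
tool_rot: [-3.141, -0.0, 2.844]
contact_force: [-0.0, 0.3, -0.4]
opening: 0.014
grip_force: 40.0
```

Request:
carry_out(
  commands=[
    [[0,0,0.003],0,0],
    [[0,0,0.003],0,0],
    [[0,0,0.003],0,0],
    [[0,0,0.003],0,0],
    [[0,0,0.003],0,0],
    [[0,0,0.002],0,0],
    [[0,0,0],0,0],
  ],
)

```text
time: 21.55
tool_pos: [0.4483, 0.1067, 0.1196]
tool_rot: [-3.142, -0.0, 2.844]
contact_force: [-0.3, -0.2, -1.1]
opening: 0.0136
grip_force: 40.0
```

Still free, so I'll go down to contact.

Request:
carry_out(
  commands=[
    [[0,0,0.001],0,0],
    [[0,0,0.001],0,0],
    [[0,0,0.001],0,0],
    [[0,0,0],0,0],
  ],
)

```text
time: 22.05
tool_pos: [0.4485, 0.1067, 0.1173]
tool_rot: [3.141, 0.0, 2.844]
contact_force: [-2.9, -0.1, 4.4]
opening: 0.0139
grip_force: 40.0
```

The flange is seated, with about 5 N on it. I'll ease off 1 mm and make the quarter turn, keeping the screw axis in place.

Request:
carry_out(
  commands=[
    [[0,0,-0.001],0,0],
    [[0,0,0],0.1,0],
    [[0,0.0002,0],0.16,0],
    [[0,0.0002,0],0.16,0],
    [[0,0.0002,0],0.16,0],
    [[0,0.0002,0],0.16,0],
    [[0,0.0002,0],0.16,0],
    [[0,0.0002,0],0.16,0],
    [[0,0.0002,0],0.16,0],
    [[0,0,0],0.16,0],
    [[0,0,0],0.16,0],
    [[0,0,0],0.031,0],
    [[0,0,0],0,0],
    [[0,0,0],0,0],
  ],
)

```text
time: 23.8
tool_pos: [0.4494, 0.1075, 0.1177]
tool_rot: [3.142, -0.0, 1.275]
contact_force: [-0.0, 0.4, -0.9]
opening: 0.0139
grip_force: 40.0
```

Request:
carry_out(
  commands=[
    [[0,0,0.001],0,0],
    [[0,0,0],0,0.25],
    [[0,0,0],0,0.4],
    [[0,0,0],0,0.4],
    [[0,0,-0.015],0,0.4],
    [[0,0,-0.03],0,0.4],
    [[0,0,-0.03],0,0.4],
    [[-0.025,0,-0.02],0,0.4],
    [[-0.03,0,0],0,0.4],
    [[0,0,0],0,0.4],
    [[0,0,0],0,0.4],
  ],
)

```text
time: 25.18
tool_pos: [0.4334, 0.0552, 0.2116]
tool_rot: [-3.142, -0.0, 1.272]
contact_force: [-0.6, -0.2, -0.3]
opening: 0.0369
grip_force: 0.0
```

```bash
cat > m.py <<'E'
from h import *
W=shot('wrist'); f=lambda q:(q[:,1]<226)&(q[:,1]>3)&(q[:,0]>3)&(q[:,0]<556)
x,v=edgefit(W,rect(.075,.045,.008)[1:],[.45,.106,np.radians(163),.06],None,f); print('shelf',x.round(4),np.degrees(x[2]).round(2),v.round(0))
for z in(.125,.13): x,v=edgefit(W,rect(.022,.007,0),[.45,.106,np.radians(73),z],None,f); print('wing',x.round(4),np.degrees(x[2]).round(2),v.round(0))
im=cv2.cvtColor(W['pixels'],cv2.COLOR_RGB2BGR)
S=shot('scene'); q=proj(S,[.45,.106,.07])[0].astype(int); c=cv2.cvtColor(S['pixels'],cv2.COLOR_RGB2BGR)[q[1]-45:q[1]+45,q[0]-60:q[0]+60]
cv2.imwrite('pics/w9.png',np.vstack([im[:300],cv2.resize(c,(400,300),interpolation=cv2.INTER_CUBIC)[:, :].copy() if 0 else cv2.copyMakeBorder(cv2.resize(c,(400,300),interpolation=cv2.INTER_CUBIC),0,0,80,80,0)]))
E
python3 m.py
```

```text
shelf [0.4496 0.106  2.8432 0.06  ] 162.9 145.0
wing [0.4488 0.1069 1.2709 0.125 ] 72.82 223.0
wing [0.4489 0.1073 1.2796 0.13  ] 73.32 200.0
```

View pics/w9.png

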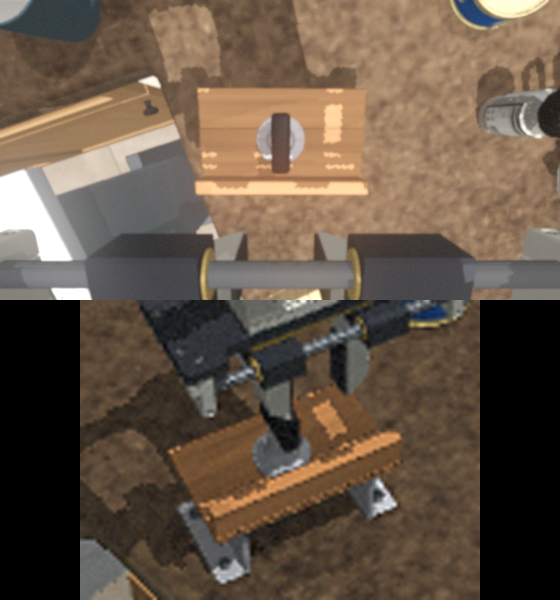

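The shelf sits straight on the bracket at 162.9°. The flange is on the board and the wing is square across the slot at 73°. The gripper is clear of everything, so I'll hand in.

```bash
python3 -c "
from cell import robot
print(robot.hand_in())"
```

```text
the job is handed in; nothing more can be done
None
```

The shelf is lying straight on the bracket, rail up. The thumbscrew is seated on it and locked a quarter turn across the slot, and no contact with the things around was seen. The job was handed in at about 25 s of the 72 s limit, and no verdict came back.

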